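# Reload four parts into the assembly rack in reverse order

### The arm

A 7-joint arm with a two-finger parallel gripper is mounted at the origin on a cart in front of the work surface, level with it; the furniture and walls round the work are solid. World frame = base frame: x ahead of the robot, y to its left, z up, the work surface at z = 0. Lengths are in m, angles in rad, forces in N, time in s.
With the tool pointing down it reaches from about 0.425 to 0.875 m from the base axis. Payload 4.7 kg.
Tool frame: the origin (TCP) lies at the very end of the fingers, on their centre line; the grasp point (between the pads) lies 19 mm behind it; z points along the fingers, y is the direction in which the jaws open and shut (so a half turn about z gives the same grasp; the last joint's range is limited). The gripper opens to 87 mm and grips with 3 to 60 N. Pads are 19 mm wide; open, the fingers measure 117 mm over their backs; the gripper's body (75 mm by 190 mm) begins 51 mm behind the grasp point.
Start: joints at [1.259, 0.321, -0.07, 1.45, 0.023, 1.371, -0.057], TCP at [0.208, -0.616, 0.223] pointing down, gripper open.
Joint ranges: [-2.86, 2.86], [-0.3, 2.09], [-1.38, 1.24], [0.06, 2.45], [-1.56, 4.7], [0.09, 2.05], [-2.69, 2.69]. Speed limits (rad/s): [2.57, 2.57, 3.14, 3.14, 3.14, 3.14, 3.14].

### API

Orientations are given as a unit quaternion [w, x, y, z].
In Python, from bench import manip gives the robot as it stands.
- The arm moves only by the shell command python3 -m pendant 'ROWS' [FORCE]. ROWS is JSON, a list of rows, each a list of 7 numbers: the opening in per cent of the stroke, from 0 (shut) to 100 (fully open), then the shift along the world's x, y, z in units of 40 mm (1.0 is 40 mm), then the turn, a rotation vector about the world's x, y, z in units of 6 degrees (1.0 is 6 degrees). In form: [[gripper, x, y, z, ax, ay, az], ...]. A call has 1 to 8 rows; each row shifts and turns the commanded pose from where the row before left it; what a row does not reach is not made up. A row lasts 1/10 s, in which the tool goes at most 50 mm and 8.59 degrees, less where a joint would pass 70% of its speed; a pose out of reach is approached as far as the arm can. A call is refused whole if a number of a shift passes 1 or a number of a turn 1, either way. A call with a gripper value outside its range is refused whole. The fingers move at their own pace and stop on an object; FORCE is the grip in N (left out, the last holds). Time passes only in rows, so rows that do not move let the fingers close. It gives the time, the measured TCP pose, the force and the opening at its end, in the units of the state.
- manip.observe(): the state, without advancing time (a new reading comes with each control period).
- manip.grab_frame(name): name is "scene" or "top" or "wrist"; returns (picture, depth): 384x512x3 uint8, blue, green, red; 384x512 float32, m along the optical axis (not along the pixel's ray), 0 where there is no reading.
- manip.get_calibration(name): a dict with "camera_matrix" (3x3 intrinsics, pixels), "k1" (the pictures are not rectified: a ray, as slopes to the right and down, at radius r is drawn at 1 + k1 r^2 times it, then the intrinsics apply), "R" (3x3) and "t" (3): a world point X has camera coordinates R X + t. Camera axes: x right, y down, z forward; pixel columns grow to the right and rows downward; lengths in m; the calibration is good to about 2 mm. A picture is of the moment at which its call begins: read the wrist's pose just before it. get_calibration takes no time and is no camera call; for the wrist camera it gives the pose at the moment of the call.
- manip.sign_off(): hands the job in, once; it reports no verdict.
The state is a dict: "time": time; "joint_positions": joint angles; "joint_velocities": joint speeds; "joint_torque": joint torques, N m; "position": TCP position; "tcp_rot": TCP orientation; "contact_force": force on the tool from outside, world axes, zero at the start; "torque": the same for the moment, N m; "grip_width": finger opening in m.
Only numpy, scipy, OpenCV 4.12 (cv2) and the standard library are available. Lean on these libraries where they do the work, as an engineer would, in place of code of your own. Each camera call takes 0.05 s, during which the arm holds its last target. There are 200 camera calls.

### The job

Move the four parts from the aluminium supply rack to the empty wooden assembly rack in reverse order: the part in the leftmost supply bay goes into the rightmost assembly bay, the next one beside it, and so on, so that the row ends up mirrored. Stand each part upright and squarely in the middle of its bay, with the long parts lying front to back, and let go of it.

Things in the scene. Friction and masses are not known exactly. Their poses are not given: they have to be found in the camera images.
- potting_case_center (a point): Empty black potting case, an open-topped box 34 x 62 x 28 mm high with 2 mm walls, 0.05 kg; grip it across the outside of its 34 mm width. The point is its centre, 14 mm above its underside; x along the 34 mm width, y along the 62 mm length, z up. It starts in one of the supply rack's bays, y roughly front to back.
- terminal_center (a point): Off-white terminal strip, 20 x 61 mm; a solid block 12 mm high to grip across 20 mm, with six screw posts on it (to 21 mm) that cannot be gripped; 0.04 kg. The point is its centre, 6 mm above its underside (mid-block); x along the 20 mm width, y along the 61 mm length, z up. It starts in one of the supply rack's bays, y roughly front to back.
- gauge_center (a point): Light grey steel gauge block, 36 x 36 x 30 mm high, 0.26 kg. The point is its centre, 15 mm above its underside; x along the 36 mm width, y along the 36 mm length, z up. It starts in one of the supply rack's bays, y roughly front to back.
- corner_plug_center (a point): Small black corner plug, a rounded block 22 x 22 x 16 mm high, 0.03 kg. The point is its centre, 8 mm above its underside; x along the 22 mm width, y along the 22 mm length, z up. It starts in one of the supply rack's bays, y roughly front to back.
- supply_rack: Supply rack, aluminium with dark ridges, fixed, 90 x 320 mm, 8 mm thick. Origin: centre of underside on the bench; y along the row to the robot's left, x to the back; yaw up to 0.2 rad. Bay centres at y = 105, 35, -35, -105 mm; ridges between to z = 11 mm; end cheeks 14 mm high. Parts in any order, undersides at z = 12 mm, on 4 mm cork pads. Left or right of the other rack.
- assembly_rack: Assembly rack, plywood with brown ridges, empty, fixed, 90 x 320 mm, 8 mm thick. Origin: centre of underside on the bench; y along the row to the robot's left, x to the back; yaw up to 0.2 rad. Bay centres at y = 105, 35, -35, -105 mm; ridges between to z = 11 mm; end cheeks 14 mm high. In each bay a grey mat, 74 x 46 mm, top at z = 10 mm, for the part to stand on.
- pad_potting_case: Cork pad under the potting case at the start, 72 mm front to back x 44 mm x 4 mm thick, fixed in a bay of the supply rack. Origin: centre of its underside; axes as the rack's. It stays behind, and shows which bay the part came from.
- pad_terminal: Cork pad under the terminal at the start, 71 mm front to back x 30 mm x 4 mm thick, fixed in a bay of the supply rack. Origin: centre of its underside; axes as the rack's. It stays behind, and shows which bay the part came from.
- pad_gauge: Cork pad under the gauge at the start, 46 mm front to back x 46 mm x 4 mm thick, fixed in a bay of the supply rack. Origin: centre of its underside; axes as the rack's. It stays behind, and shows which bay the part came from.
- pad_corner_plug: Cork pad under the corner plug at the start, 32 mm front to back x 32 mm x 4 mm thick, fixed in a bay of the supply rack. Origin: centre of its underside; axes as the rack's. It stays behind, and shows which bay the part came from.

How it is judged:
At the end, for the whole second after the job is handed in: Each part rests upright (0.15 rad) on the mat (height 5 mm) of the assembly bay that mirrors its supply bay, left and right swapped; its centre within 12 mm of the bay centre each way; long parts front to back, square ones with sides parallel to the rack, within 0.2 rad (((y of pad_potting_case in the frame of supply_rack between 0.085 and 0.125 m and y of potting_case_center in the frame of assembly_rack between -0.117 and -0.093 m) or (y of pad_potting_case in the frame of supply_rack between 0.015 and 0.055 m and y of potting_case_center in the frame of assembly_rack between -0.047 and -0.023 m) or (y of pad_potting_case in the frame of supply_rack between -0.055 and -0.015 m and y of potting_case_center in the frame of assembly_rack between 0.023 and 0.047 m) or (y of pad_potting_case in the frame of supply_rack between -0.125 and -0.085 m and y of potting_case_center in the frame of assembly_rack between 0.093 and 0.117 m)) and x of potting_case_center in the frame of assembly_rack between -0.012 and 0.012 m and z of potting_case_center in the frame of assembly_rack between 0.019 and 0.029 m and angle between each of potting_case_center, terminal_center, gauge_center, corner_plug_center's own z axis and vertical below 0.15 rad and angle between the y axis of each of potting_case_center, terminal_center and the x axis of assembly_rack, either way round below 0.2 rad and ((y of pad_terminal in the frame of supply_rack between 0.085 and 0.125 m and y of terminal_center in the frame of assembly_rack between -0.117 and -0.093 m) or (y of pad_terminal in the frame of supply_rack between 0.015 and 0.055 m and y of terminal_center in the frame of assembly_rack between -0.047 and -0.023 m) or (y of pad_terminal in the frame of supply_rack between -0.055 and -0.015 m and y of terminal_center in the frame of assembly_rack between 0.023 and 0.047 m) or (y of pad_terminal in the frame of supply_rack between -0.125 and -0.085 m and y of terminal_center in the frame of assembly_rack between 0.093 and 0.117 m)) and x of terminal_center in the frame of assembly_rack between -0.012 and 0.012 m and z of terminal_center in the frame of assembly_rack between 0.011 and 0.021 m and ((y of pad_gauge in the frame of supply_rack between 0.085 and 0.125 m and y of gauge_center in the frame of assembly_rack between -0.117 and -0.093 m) or (y of pad_gauge in the frame of supply_rack between 0.015 and 0.055 m and y of gauge_center in the frame of assembly_rack between -0.047 and -0.023 m) or (y of pad_gauge in the frame of supply_rack between -0.055 and -0.015 m and y of gauge_center in the frame of assembly_rack between 0.023 and 0.047 m) or (y of pad_gauge in the frame of supply_rack between -0.125 and -0.085 m and y of gauge_center in the frame of assembly_rack between 0.093 and 0.117 m)) and x of gauge_center in the frame of assembly_rack between -0.012 and 0.012 m and z of gauge_center in the frame of assembly_rack between 0.02 and 0.03 m and (angle between the y axis of gauge_center and the x axis of assembly_rack, either way round below 0.2 rad or angle between the y axis of gauge_center and the y axis of assembly_rack, either way round below 0.2 rad) and ((y of pad_corner_plug in the frame of supply_rack between 0.085 and 0.125 m and y of corner_plug_center in the frame of assembly_rack between -0.117 and -0.093 m) or (y of pad_corner_plug in the frame of supply_rack between 0.015 and 0.055 m and y of corner_plug_center in the frame of assembly_rack between -0.047 and -0.023 m) or (y of pad_corner_plug in the frame of supply_rack between -0.055 and -0.015 m and y of corner_plug_center in the frame of assembly_rack between 0.023 and 0.047 m) or (y of pad_corner_plug in the frame of supply_rack between -0.125 and -0.085 m and y of corner_plug_center in the frame of assembly_rack between 0.093 and 0.117 m)) and x of corner_plug_center in the frame of assembly_rack between -0.012 and 0.012 m and z of corner_plug_center in the frame of assembly_rack between 0.013 and 0.023 m and (angle between the y axis of corner_plug_center and the x axis of assembly_rack, either way round below 0.2 rad or angle between the y axis of corner_plug_center and the y axis of assembly_rack, either way round below 0.2 rad)); the robot touches nothing.
It also fails if it takes over 106 s, if anything falls off the work surface, if the arm or the gripper's body presses on something with over 40 N, if the wrist force passes 120 N, or if a joint passes its speed limit or range.

## Working session

There is one attempt and no reset: what is moved stays moved. The work goes in short steps, Python scripts to look and compute and a shell command to move; the robot and the scene stay as the last step left them, time stands still between calls to the robot, and variables do not carry over. Pictures are saved under pics/ and viewed, about 12 in all and at most 16, crops included, and the job is handed in when it is done.

```bash
mkdir -p pics; ls; cat > h.py <<'E'
import numpy as np, cv2
from bench import manip
def grab(n):
    c=manip.get_calibration(n); p,d=manip.grab_frame(n); return c,p,d
def world(c,d):
    "world xyz of every pixel"
    K=np.array(c["camera_matrix"]); R=np.array(c["R"]); t=np.array(c["t"])
    h,w=d.shape; u,v=np.meshgrid(np.arange(w),np.arange(h))
    D=np.array([c["k1"],0,0,0,0.])
    s=cv2.undistortPoints(np.stack([u,v],-1).reshape(-1,1,2).astype(float),K,D).reshape(h,w,2)
    X=np.concatenate([s*d[...,None],d[...,None]],-1)
    return (X-t)@R
E
python3 - <<'E'
from h import *
s=manip.observe(); print(s)
for n in("top","scene"):
    c,p,d=grab(n); cv2.imwrite(f"pics/{n}0.png",p); np.savez(f"{n}0.npz",p=p,d=d,**{k:np.array(v) for k,v in c.items()}); print(n,c)
E
```

```text
pics
{'time': 0.0, 'joint_positions': array([ 1.25908319,  0.32182152, -0.07006234,  1.45171822,  0.02263449,
        1.37080218, -0.05689215]), 'joint_velocities': array([-3.31116379e-05,  1.12249504e-03,  1.65854500e-03, -1.35523484e-03,
       -1.31976751e-03, -3.15729395e-04,  1.12244370e-03]), 'joint_torque': array([ 7.27543738e-04, -4.91284096e+01, -4.03586207e-01, -3.12532425e+01,
       -6.39189966e-02,  4.38356667e-02,  1.68796796e-04]), 'position': array([ 0.20779391, -0.61528298,  0.22144063]), 'tcp_rot': array([-9.54439465e-04,  9.86757540e-01,  1.62199241e-01, -2.28782607e-04]), 'contact_force': array([ 0.30376306, -0.87428072,  0.63684753]), 'torque': array([-0.0026452 ,  0.0155692 ,  0.00563295]), 'grip_width': 0.08701710118446564}
top {'camera_matrix': array([[374.79556782,   0.        , 252.72813982],
       [  0.        , 374.79556782, 185.46659113],
       [  0.        ,   0.        ,   1.        ]]), 'k1': -0.04490254209331766, 'R': array([[ 0.01316268, -0.99968262,  0.02148048],
       [-0.99380283, -0.01545055, -0.11007822],
       [ 0.11037517, -0.01989843, -0.99369078]]), 't': array([-0.01509448,  0.5213648 ,  0.94088586])}
scene {'camera_matrix': array([[471.08971023,   0.        , 252.15651181],
       [  0.        , 471.08971023, 184.18742946],
       [  0.        ,   0.        ,   1.        ]]), 'k1': -0.12911910472658739, 'R': array([[ 0.83766025, -0.54563616, -0.02462692],
       [-0.25086158, -0.3442882 , -0.90472875],
       [ 0.48517396,  0.76403326, -0.42527568]]), 't': array([-0.41132757,  0.16655795,  1.03697439])}
```

View top.

View pics/top0.png

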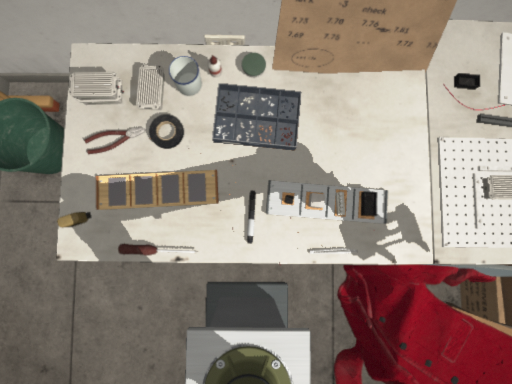

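View pics/scene0.png

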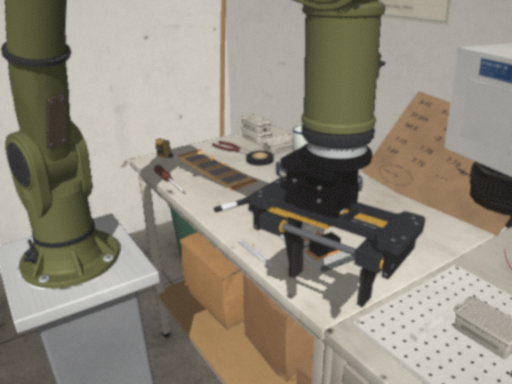

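The top view shows the supply rack (pixels 267–387, row 200). From left to right it holds the plug (287,198), gauge (313,200), terminal (342,203) and case (369,204). The empty assembly rack is at left (96–217, row 190). The scene view shows the arm clear to the right. Next I'll rectify both racks to a metric map.

```bash
cat >> h.py <<'E'
def ortho(c,p,x0,x1,y0,y1,z,s=2000):
    "orthophoto at height z; col->-y, row->-x, s px per m"
    h,w=int((x1-x0)*s),int((y1-y0)*s)
    yy,xx=np.meshgrid(y1-np.arange(w)/s,x1-np.arange(h)/s)
    P=np.stack([xx,yy,np.full_like(xx,z)],-1).reshape(-1,3)
    q,_=cv2.projectPoints(P,cv2.Rodrigues(np.array(c["R"]))[0],np.array(c["t"]),np.array(c["camera_matrix"]),np.array([c["k1"],0,0,0,0.]))
    q=q.reshape(h,w,2).astype(np.float32)
    return cv2.remap(p,q[...,0],q[...,1],cv2.INTER_CUBIC)
E
python3 - <<'E'
from h import *
f=np.load("top0.npz"); X=world(f,f["d"]); 
for a in[(96,205),(217,190),(267,198),(387,205),(157,189),(330,202),(240,170),(287,198),(313,200),(342,203)]: print(a,X[a[1],a[0]].round(4))
x0=0.38
A=ortho(f,f["p"],x0,x0+.14,.0,.40,.010); B=ortho(f,f["p"],x0,x0+.14,-.40,.0,.012)
cv2.imwrite("pics/ortho0.png",np.vstack([A,B]))
E
```

```text
(96, 205) [4.663e-01 4.061e-01 1.000e-04]
(217, 190) [0.5093 0.0852 0.0186]
(267, 198) [ 0.4908 -0.0458  0.0134]
(387, 205) [ 0.4777 -0.3706 -0.0024]
(157, 189) [0.5103 0.2434 0.0107]
(330, 202) [ 0.483  -0.2134  0.0076]
(240, 170) [0.5654 0.0264 0.0027]
(287, 198) [ 0.4906 -0.0969  0.026 ]
(313, 200) [ 0.4852 -0.1619  0.0411]
(342, 203) [ 0.4793 -0.2394  0.0306]
```

View pics/ortho0.png

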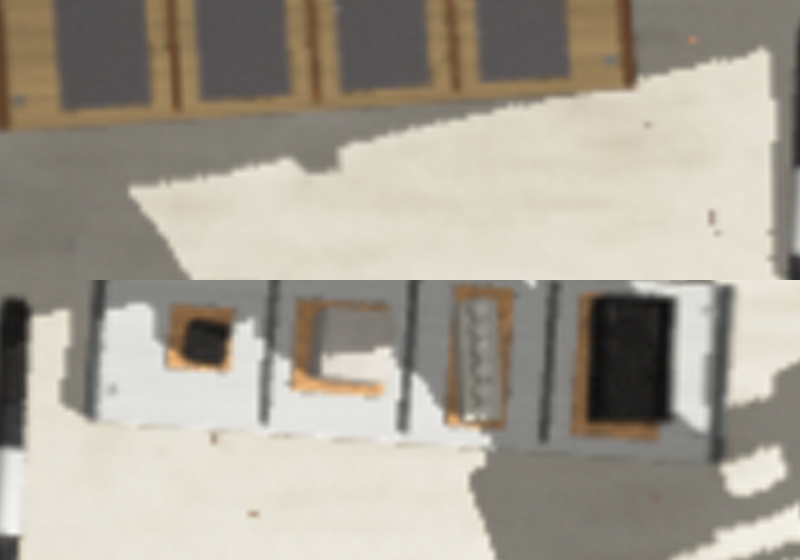

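```bash
python3 -m pendant '[[100,0.85,1,0,0,0,-0.47],[100,0.85,1,0,0,0,-0.47],[100,0.85,1,0,0,0,-0.47],[100,0.85,1,0,0,0,-0.47],[100,0.85,1,0,0,0,-0.47],[100,0.85,1,0,0,0,-0.47],[100,0.85,1,0,0,0,-0.47],[100,0.5,1,0,0,0,-0.47]]'
python3 -m pendant '[[100,0.35,1,0,0,0,0],[100,0,1,0.5,0,0,0],[60,0,0.4,0.5,0,0,0],[60,0,0,0,0,0,0],[60,0,0,0,0,0,0]]'
python3 - <<'E'
from h import *
f=np.load("top0.npz")
x1,y1,s=.58,.42,2000
A=ortho(f,f["p"],.42,x1,.05,y1,.010)
hsv=cv2.cvtColor(A,cv2.COLOR_BGR2HSV); m=((hsv[...,1]<60)&(hsv[...,2]<115)).astype(np.uint8)*255
m=cv2.morphologyEx(m,cv2.MORPH_OPEN,np.ones((9,9)))
for k in cv2.findContours(m,cv2.RETR_EXTERNAL,cv2.CHAIN_APPROX_NONE)[0]:
    (u,v),(w,h),a=cv2.minAreaRect(k)
    if cv2.contourArea(k)>4000: print("mat x %.4f y %.4f size %.1f %.1f ang %.1f"%(x1-v/s,y1-u/s,w/2,h/2,a))
c,p,d=grab("wrist"); np.savez("w1.npz",p=p,d=d,**{k:np.array(v) for k,v in c.items()})
cv2.imwrite("pics/w1.png",p); print(c["R"].round(2),(-c["R"].T@c["t"]).round(3))
E
```

```text
time: 0.9
position: [0.4565, -0.3067, 0.2222]
tcp_rot: [-0.0, 0.999, -0.034, 0.0]
contact_force: [0.4, 0.4, 0.1]
grip_width: 0.0871
time: 1.4
position: [0.4685, -0.2138, 0.2624]
tcp_rot: [0.001, 0.999, -0.034, 0.0]
contact_force: [0.2, -0.8, -0.8]
grip_width: 0.0703
mat x 0.4978 y 0.3492 size 62.5 45.4 ang 86.2
mat x 0.5075 y 0.2796 size 72.6 44.9 ang 86.1
mat x 0.5125 y 0.2097 size 72.9 44.8 ang 86.3
mat x 0.5171 y 0.1400 size 72.9 44.9 ang 86.3
[[-0.07 -1.    0.  ]
 [-0.96  0.07  0.28]
 [-0.28  0.02 -0.96]] [ 0.546 -0.22   0.423]
```

View pics/w1.png

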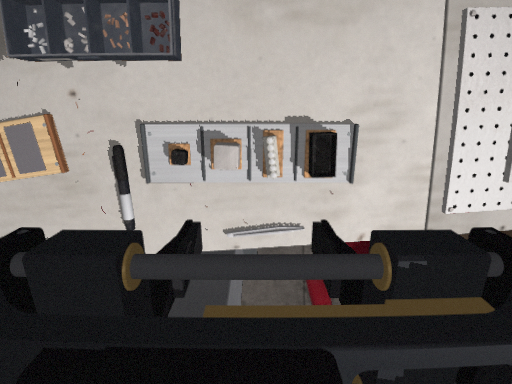

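The wrist view shows all four parts in the supply rack: plug (179,157), gauge (227,157), terminal (272,156) and case (321,155). The mats fit a line giving an assembly yaw of about +0.067. The left mat's x is cut short by shadow, so I take it from the line as about 0.5027. Next I'll measure the parts from depth.

```bash
cat >> h.py <<'E'
def parts(c,d,zmin=.0195,box=(.40,.58,-.42,-.02),amin=40):
    X=world(c,d); m=(X[...,2]>zmin)&(X[...,2]<.06)&(d>0)&(X[...,0]>box[0])&(X[...,0]<box[1])&(X[...,1]>box[2])&(X[...,1]<box[3])
    n,L,st,_=cv2.connectedComponentsWithStats(m.astype(np.uint8))
    for i in range(1,n):
        if st[i,4]<amin: continue
        P=X[L==i]; z=np.percentile(P[:,2],80); Q=P[P[:,2]>z-.010]
        r=cv2.minAreaRect((Q[:,:2]*1000).astype(np.float32))
        print("n%d mean %s ztop %.4f rect c %s size %s ang %.1f"%(len(P),P.mean(0).round(4),z,np.round(r[0],1),np.round(r[1],1),r[2]))
E
python3 - <<'E'
from h import *
f=np.load("w1.npz"); parts(f,f["d"])
f2=np.load("top0.npz"); print("top"); parts(f2,f2["d"])
X=world(f,f["d"]); print(X[170,165].round(4),X[110,300].round(4))
x1,y1=.56,-.04
A=ortho(f,f["p"],.42,x1,-.40,y1,.012)
B=ortho(f,f["p"],.42,x1,-.40,y1,.030)
cv2.imwrite("pics/o1.png",np.vstack([A,B]))
hsv=cv2.cvtColor(A,cv2.COLOR_BGR2HSV)
E
```

```text
n491 mean [ 0.4766 -0.3108  0.0321] ztop 0.0384 rect c [ 477.4 -310.2] size [33.6 61.5] ang 88.0
n548 mean [ 0.4793 -0.2372  0.0266] ztop 0.0309 rect c [ 478.9 -237.3] size [59.5 19.3] ang 2.5
n677 mean [ 0.4864 -0.1746  0.0391] ztop 0.0411 rect c [ 485.  -173.8] size [33.8 34.7] ang 83.1
n219 mean [ 0.4872 -0.1035  0.026 ] ztop 0.0272 rect c [ 486.6 -103.1] size [21.1 20.2] ang 82.0
top
n182 mean [ 0.4794 -0.3114  0.0333] ztop 0.0400 rect c [ 479.1 -311.4] size [36.6 62.1] ang 88.5
n211 mean [ 0.4852 -0.1706  0.0403] ztop 0.0431 rect c [ 485.8 -172.3] size [34.9 34.3] ang 84.0
n180 mean [ 0.4793 -0.2353  0.0283] ztop 0.0329 rect c [ 479.7 -236.7] size [58.2 19.5] ang 3.1
n71 mean [ 0.4877 -0.1012  0.0279] ztop 0.0298 rect c [ 488.  -101.8] size [20.9 20.7] ang 84.6
[ 0.4658 -0.0739  0.0057] [ 0.5403 -0.2844 -0.0015]
```

View pics/o1.png

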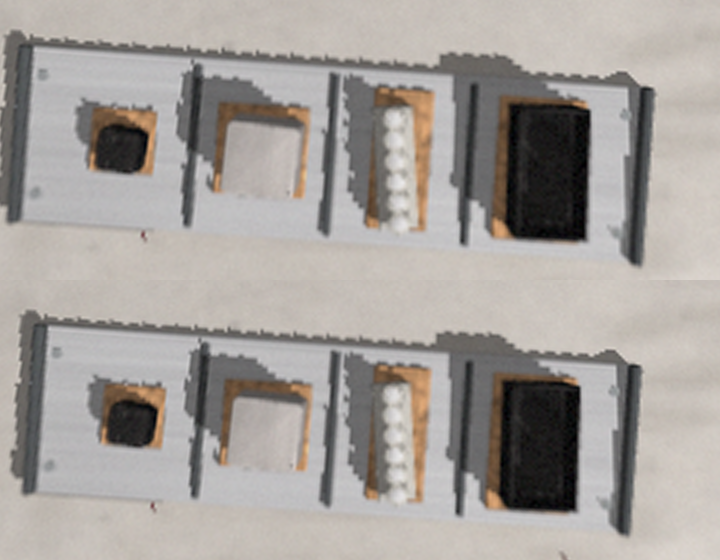

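The measured sizes and heights match the drawings, and the top and wrist views agree within 2 mm. Pick order is plug, gauge, terminal, case. Plug first.

```bash
python3 -m pendant '[[52,0.12,0.7,-0.6,0,0,0],[52,0.12,0.7,-0.6,0,0,0],[52,0.12,0.7,-0.6,0,0,0],[52,0.11,0.68,-0.6,0,0,0],[52,0,0,-0.88,0,0,0],[52,0,0,-0.88,0,0,0],[52,0,0,-0.7,0,0,0],[52,0,0,0,0,0,0]]'
```

```text
time: 2.25
position: [0.4828, -0.1026, 0.0631]
tcp_rot: [-0.001, 0.999, -0.035, -0.005]
contact_force: [0.1, 0.1, -0.3]
grip_width: 0.0453
```

```bash
python3 -m pendant '[[52,0.11,0,-0.4,0,0,0],[52,0,0,-0.4,0,0,0],[52,0,0,-0.3,0,0,0],[52,0,0,-0.1,0,0,0],[52,0,0,0,0,0,0]]' && python3 -m pendant '[[0,0,0,0,0,0,0],[0,0,0,0,0,0,0],[0,0,0,0,0,0,0],[0,0,0,0,0,0,0],[0,0,0,0,0,0,0]]' 20
```

```text
time: 2.75
position: [0.4917, -0.1023, 0.0201]
tcp_rot: [-0.0, 0.999, -0.034, -0.0]
contact_force: [0.3, 0.1, 0.0]
grip_width: 0.0452
time: 3.25
position: [0.4922, -0.1021, 0.0206]
tcp_rot: [0.0, 0.999, -0.034, 0.0]
contact_force: [0.1, 0.7, 2.3]
grip_width: 0.0217
```

Gripped at 21.7 mm, but 5 mm high and 5 mm off in x. I'll regrip it better.

```bash
python3 -m pendant '[[52,0,0,0,0,0,0],[52,0,0,0,0,0,0],[52,-0.12,0,-0.13,0,0,0],[52,0,0,0,0,0,0],[52,0,0,0,0,0,0],[52,0,0,0,0,0,0]]' && python3 -m pendant '[[0,0,0,0,0,0,0],[0,0,0,0,0,0,0],[0,0,0,0,0,0,0],[0,0,0,0,0,0,0],[0,0,0,0,0,0,0]]' 20
```

```text
time: 3.85
position: [0.4871, -0.102, 0.0149]
tcp_rot: [0.0, 0.999, -0.034, -0.0]
contact_force: [0.7, 0.3, 0.1]
grip_width: 0.0449
time: 4.35
position: [0.4872, -0.102, 0.015]
tcp_rot: [0.0, 0.999, -0.034, 0.0]
contact_force: [-0.7, 0.2, -0.2]
grip_width: 0.0218
```

```bash
python3 -m pendant '[[0,0,0,0.75,0,0,0],[0,0,0.2,0.75,0,0,0],[0,0.12,0.8,0,0,0,0.25],[0,0.12,1,0,0,0,0.25],[0,0.12,1,0,0,0,0.25],[0,0.12,1,0,0,0,0.25],[0,0.12,1,0,0,0,0.28],[0,0.12,0.8,0,0,0,0]]' && python3 -m pendant '[[0,0,0.3,0,0,0,0],[0,0,0,0,0,0,0],[0,0,0,0,0,0,0],[0,0,0,0,0,0,0]]'
```

```text
time: 5.15
position: [0.5157, 0.1327, 0.0752]
tcp_rot: [-0.0, 0.999, 0.034, 0.0]
contact_force: [-0.1, -0.5, -0.7]
grip_width: 0.0215
time: 5.55
position: [0.516, 0.1395, 0.0747]
tcp_rot: [0.001, 1.0, 0.032, -0.0]
contact_force: [0.5, 0.6, 0.1]
grip_width: 0.0213
```

```bash
python3 -m pendant '[[0,0.03,0,-0.5,0,0,0],[0,0,0,-0.5,0,0,0],[0,0,0,-0.3,0,0,0],[0,0,0,-0.15,0,0,0],[0,0,0,-0.07,0,0,0],[0,0,0,0,0,0,0],[0,0,0,0,0,0,0],[0,0,0,0,0,0,0]]'
```

```text
time: 6.35
position: [0.5177, 0.1422, 0.0149]
tcp_rot: [-0.0, 0.999, 0.033, 0.001]
contact_force: [1.2, -0.0, -0.2]
grip_width: 0.0215
```

```bash
python3 -m pendant '[[0,0,-0.05,-0.05,0,0,0],[0,0,0,0,0,0,0],[50,0,0,0,0,0,0],[50,0,0,0,0,0,0],[50,0,0,0,0,0,0],[50,0,0,0.5,0,0,0],[60,0,0,1,0,0,0],[67,-0.1,-0.83,0.2,0,0,0]]' && python3 -m pendant '[[67,-0.1,-1,0,0,0,-0.25],[67,-0.1,-1,0,0,0,-0.25],[67,-0.1,-1,0,0,0,-0.25],[67,-0.1,-1,0,0,0,-0.25],[67,-0.1,-1,0,0,0,-0.25],[67,-0.1,-1,0,0,0,-0.22],[67,-0.09,-1,0,0,0,0],[67,0,0,0,0,0,0]]' && python3 -m pendant '[[67,0,0,0,0,0,0],[67,0,0,0,0,0,0]]'
```

```text
time: 7.15
position: [0.5157, 0.1125, 0.0843]
tcp_rot: [-0.002, 0.999, 0.037, 0.004]
contact_force: [1.4, -0.0, 0.2]
grip_width: 0.0523
time: 7.95
position: [0.4838, -0.1803, 0.0799]
tcp_rot: [0.001, 0.999, -0.049, -0.0]
contact_force: [0.6, -0.8, 0.4]
grip_width: 0.0583
time: 8.15
position: [0.4856, -0.1717, 0.08]
tcp_rot: [-0.0, 0.999, -0.043, -0.0]
contact_force: [0.4, 0.8, 0.3]
grip_width: 0.0583
```

```bash
python3 -m pendant '[[67,0,-0.03,-0.5,0,0,0],[67,0,0,-0.5,0,0,0],[67,0,0,-0.35,0,0,0],[67,0,0,-0.15,0,0,0],[67,0,0,-0.09,0,0,0],[67,0,0,0,0,0,0],[67,0,0,0,0,0,0],[67,0,0,0,0,0,0]]' && python3 -m pendant '[[0,0,0,0,0,0,0],[0,0,0,0,0,0,0],[0,0,0,0,0,0,0],[0,0,0,0,0,0,0],[0,0,0,0,0,0,0]]' 40
```

```text
time: 8.95
position: [0.4861, -0.1746, 0.0173]
tcp_rot: [0.0, 0.999, -0.044, 0.001]
contact_force: [-0.7, -0.3, -0.3]
grip_width: 0.0582
time: 9.45
position: [0.4855, -0.1738, 0.0167]
tcp_rot: [-0.0, 0.999, -0.044, -0.0]
contact_force: [-1.8, 2.2, 2.7]
grip_width: 0.0358
```

```bash
python3 -m pendant '[[0,0,0,0.5,0,0,0],[0,0,0,0.75,0,0,0],[0,0.05,0.59,0.5,0,0,0],[0,0.1,1,0,0,0,0.25],[0,0.1,1,0,0,0,0.25],[0,0.1,1,0,0,0,0.25],[0,0.1,1,0,0,0,0.25],[0,0.1,1,0,0,0,0.25]]' && python3 -m pendant '[[0,0.12,1,0,0,0,0.23],[0,0,1,0,0,0,0],[0,0,1,0,0,0,0],[0,0,1,0,0,0,0],[0,0,0,0,0,0,0],[0,0,0,0,0,0,0],[0,0,0,0,0,0,0]]'
```

```text
time: 10.25
position: [0.5071, 0.0503, 0.0862]
tcp_rot: [0.0, 1.0, 0.022, -0.0]
contact_force: [1.1, 0.5, -2.9]
grip_width: 0.0358
time: 10.95
position: [0.5123, 0.2075, 0.0859]
tcp_rot: [0.001, 0.999, 0.033, -0.0]
contact_force: [0.5, -0.0, -2.2]
grip_width: 0.0362
```

```bash
python3 -m pendant '[[0,0,0.05,-0.5,0,0,0],[0,0,0,-0.6,0,0,0],[0,0,0,-0.4,0,0,0],[0,0,0,-0.15,0,0,0],[0,0,0,-0.1,0,0,0],[0,0,0,0,0,0,0],[0,0,0,0,0,0,0],[0,0,0,0,0,0,0]]'
```

```text
time: 11.75
position: [0.513, 0.2115, 0.0175]
tcp_rot: [-0.0, 0.999, 0.034, 0.001]
contact_force: [0.3, 0.1, -2.4]
grip_width: 0.0357
```

```bash
python3 -m pendant '[[0,0,-0.04,-0.06,0,0,0],[0,0,0,0,0,0,0],[62,0,0,0,0,0,0],[62,0,0,0,0,0,0],[62,0,0,0,0,0,0],[62,0,0,0.5,0,0,0],[62,0,0,1,0,0,0],[62,0,-0.17,0.2,0,0,0]]' && python3 -m pendant '[[46,-0.1,-1,0,0,0,-0.1],[46,-0.1,-1,0,0,0,-0.12],[46,-0.1,-1,0,0,0,0],[46,-0.1,-1,0,0,0,0],[46,-0.1,-1,0,0,0,0],[46,-0.1,-1,0,0,0,0],[46,-0.1,-1,0,0,0,0],[46,-0.1,-1,0,0,0,0]]' && python3 -m pendant '[[46,-0.03,-1,0,0,0,0],[46,0,-1,0,0,0,0],[46,0,-1,0,0,0,0],[46,0,0,0,0,0,0],[46,0,0,0,0,0,0],[46,0,0,0,0,0,0]]'
```

```text
time: 12.55
position: [0.5145, 0.2053, 0.0863]
tcp_rot: [-0.001, 0.999, 0.035, 0.003]
contact_force: [0.4, -0.2, 0.0]
grip_width: 0.0536
time: 13.35
position: [0.4797, -0.119, 0.0822]
tcp_rot: [0.0, 1.0, 0.022, 0.0]
contact_force: [0.9, -0.1, 0.2]
grip_width: 0.0396
time: 13.95
position: [0.4791, -0.2357, 0.0819]
tcp_rot: [-0.0, 1.0, 0.023, -0.0]
contact_force: [-0.8, -0.5, 0.3]
grip_width: 0.0403
```

```bash
python3 -m pendant '[[46,0,-0.02,-0.5,0,0,0],[46,0,0,-0.5,0,0,0],[46,0,0,-0.35,0,0,0],[46,0,0,-0.2,0,0,0],[46,0,0,-0.16,0,0,0],[46,0,0,0,0,0,0],[46,0,0,0,0,0,0],[46,0,0,0,0,0,0]]' && python3 -m pendant '[[0,0,0,0,0,0,0],[0,0,0,0,0,0,0],[0,0,0,0,0,0,0],[0,0,0,0,0,0,0],[0,0,0,0,0,0,0]]' 25
```

```text
time: 14.75
position: [0.4797, -0.2382, 0.0145]
tcp_rot: [0.0, 1.0, 0.022, 0.001]
contact_force: [-0.3, -0.6, 0.1]
grip_width: 0.0399
time: 15.25
position: [0.4792, -0.238, 0.014]
tcp_rot: [0.0, 1.0, 0.022, 0.0]
contact_force: [-0.4, 0.2, 0.8]
grip_width: 0.0199
```

```bash
python3 -m pendant '[[0,0,0,0.5,0,0,0],[0,0,0,0.75,0,0,0],[0,0.05,0.47,0.5,0,0,0],[0,0.1,0.97,0,0,0,0.1],[0,0.1,1,0,0,0,0.1],[0,0.1,1,0,0,0,0.05],[0,0.1,1,0,0,0,0],[0,0.1,1,0,0,0,0]]' && python3 -m pendant '[[0,0.1,1,0,0,0,0],[0,0.06,1,0,0,0,0],[0,0,1,0,0,0,0],[0,0,1,0,0,0,0],[0,0,1,0,0,0,0],[0,0,1,0,0,0,0],[0,0,1,0,0,0,0],[0,0,0.5,0,0,0,0]]' && python3 -m pendant '[[0,0,0,0,0,0,0],[0,0,0,0,0,0,0],[0,0,0,0,0,0,0]]'
```

```text
time: 16.05
position: [0.501, -0.0189, 0.0838]
tcp_rot: [0.0, 0.999, 0.035, 0.0]
contact_force: [1.0, 0.4, -0.4]
grip_width: 0.0197
time: 16.85
position: [0.5063, 0.2841, 0.0839]
tcp_rot: [-0.001, 0.999, 0.037, -0.0]
contact_force: [-0.3, -0.2, -1.2]
grip_width: 0.0197
time: 17.15
position: [0.5079, 0.2778, 0.0834]
tcp_rot: [0.001, 0.999, 0.034, -0.0]
contact_force: [0.6, 0.0, -0.3]
grip_width: 0.0196
```

```bash
python3 -m pendant '[[0,0,0.02,-0.5,0,0,0],[0,0,0,-0.6,0,0,0],[0,0,0,-0.35,0,0,0],[0,0,0,-0.2,0,0,0],[0,0,0,-0.12,0,0,0],[0,0,0,0,0,0,0],[0,0,0,0,0,0,0],[0,0,0,0,0,0,0]]'
```

```text
time: 17.95
position: [0.5081, 0.2808, 0.0138]
tcp_rot: [-0.0, 0.999, 0.035, 0.001]
contact_force: [-1.1, 0.9, -0.3]
grip_width: 0.0195
```

```bash
python3 -m pendant '[[0,0,-0.03,-0.03,0,0,0],[0,0,0,0,0,0,0],[46,0,0,0,0,0,0],[46,0,0,0,0,0,0],[46,0,0,0,0,0,0],[46,0,0,0.5,0,0,0],[46,0,0,1,0,0,0],[46,0,-0.76,0.2,0,0,0]]' && python3 -m pendant '[[62,-0.1,-1,0,0,0,-0.2],[62,-0.1,-1,0,0,0,-0.2],[62,-0.1,-1,0,0,0,-0.2],[62,-0.1,-1,0,0,0,-0.2],[62,-0.1,-1,0,0,0,-0.2],[62,-0.1,-1,0,0,0,0],[62,-0.1,-1,0,0,0,0],[62,0,-1,0,0,0,0]]' && python3 -m pendant '[[62,-0.03,-1,0,0,0,0],[62,0,-1,0,0,0,0],[62,0,-1,0,0,0,0],[62,0,-1,0,0,0,0],[62,0,-1,0,0,0,0],[62,0,-1,0,0,0,0],[62,0,0,0,0,0,0],[62,0,0,0,0,0,0]]' && python3 -m pendant '[[62,0,0,0,0,0,0]]'
```

```text
time: 18.75
position: [0.5087, 0.2553, 0.0844]
tcp_rot: [-0.003, 0.999, 0.039, 0.003]
contact_force: [0.2, -0.0, 0.6]
grip_width: 0.04
time: 19.55
position: [0.4789, -0.0727, 0.08]
tcp_rot: [0.0, 1.0, -0.017, 0.0]
contact_force: [0.4, -0.1, -0.2]
grip_width: 0.0539
time: 20.35
position: [0.478, -0.3117, 0.0795]
tcp_rot: [-0.0, 1.0, -0.018, -0.0]
contact_force: [-0.7, 0.1, -0.7]
grip_width: 0.0542
time: 20.45
position: [0.4787, -0.3095, 0.0796]
tcp_rot: [-0.001, 1.0, -0.016, -0.0]
contact_force: [-0.8, 1.0, -0.6]
grip_width: 0.0539
```

```bash
python3 -m pendant '[[62,0,-0.03,-0.5,0,0,0],[62,0,0,-0.5,0,0,0],[62,0,0,-0.3,0,0,0],[62,0,0,-0.2,0,0,0],[62,0,0,-0.13,0,0,0],[62,0,0,0,0,0,0],[62,0,0,0,0,0,0],[62,0,0,0,0,0,0]]' && python3 -m pendant '[[0,0,0,0,0,0,0],[0,0,0,0,0,0,0],[0,0,0,0,0,0,0],[0,0,0,0,0,0,0],[0,0,0,0,0,0,0]]' 20
```

```text
time: 21.25
position: [0.4788, -0.3127, 0.0153]
tcp_rot: [0.0, 1.0, -0.017, 0.001]
contact_force: [-0.2, 0.3, 0.4]
grip_width: 0.054
time: 21.75
position: [0.4784, -0.3123, 0.0147]
tcp_rot: [0.0, 1.0, -0.017, 0.0]
contact_force: [0.3, 0.2, 1.6]
grip_width: 0.0341
```

```bash
python3 -m pendant '[[0,0,0,0.5,0,0,0],[0,0,0,0.75,0,0,0],[0,0.05,0.54,0.65,0,0,0],[0,0.1,1,0,0,0,0.2],[0,0.1,1,0,0,0,0.2],[0,0.1,1,0,0,0,0.2],[0,0.1,1,0,0,0,0.2],[0,0.1,1,0,0,0,0.17]]' && python3 -m pendant '[[0,0.05,1,0,0,0,0],[0,0,1,0,0,0,0],[0,0,1,0,0,0,0],[0,0,1,0,0,0,0],[0,0,1,0,0,0,0],[0,0,1,0,0,0,0],[0,0,1,0,0,0,0],[0,0,1,0,0,0,0]]' && python3 -m pendant '[[0,0,1,0,0,0,0],[0,0,1,0,0,0,0],[0,0,1,0,0,0,0],[0,0,0,0,0,0,0],[0,0,0,0,0,0,0],[0,0,0,0,0,0,0]]'
```

```text
time: 22.55
position: [0.5002, -0.0893, 0.0906]
tcp_rot: [0.0, 0.999, 0.034, 0.0]
contact_force: [0.3, -0.3, -1.3]
grip_width: 0.0344
time: 23.35
position: [0.5022, 0.2305, 0.0906]
tcp_rot: [0.0, 0.999, 0.033, 0.0]
contact_force: [0.8, 0.5, -0.3]
grip_width: 0.0341
time: 23.95
position: [0.5027, 0.3476, 0.0901]
tcp_rot: [0.001, 0.999, 0.033, -0.0]
contact_force: [-0.1, -0.3, -0.5]
grip_width: 0.0338
```

```bash
python3 -m pendant '[[0,0,0,-0.5,0,0,0],[0,0,0,-0.6,0,0,0],[0,0,0,-0.5,0,0,0],[0,0,0,-0.2,0,0,0],[0,0,0,-0.13,0,0,0],[0,0,0,0,0,0,0],[0,0,0,0,0,0,0],[0,0,0,0,0,0,0]]'
```

```text
time: 24.75
position: [0.5029, 0.3496, 0.0143]
tcp_rot: [-0.0, 0.999, 0.033, 0.001]
contact_force: [-0.5, -0.4, 0.1]
grip_width: 0.0339
```

Now I'll release, rise, and back off over the assembly rack so the wrist and top cameras can check it.

```bash
python3 -m pendant '[[0,0,0,-0.03,0,0,0],[0,0,0,0,0,0,0],[60,0,0,0,0,0,0],[60,0,0,0,0,0,0],[60,0,0,0,0,0,0],[60,0,0,0.5,0,0,0],[60,0,0,1,0,0,0],[60,0,-0.2,1,0,0,0]]' && python3 -m pendant '[[60,-0.2,-0.6,1,0,0,0],[60,-0.2,-0.6,1,0,0,0],[60,-0.2,-0.6,0.5,0,0,0],[60,-0.2,-0.6,0.5,0,0,0],[60,0,0,0,0,0,0],[60,0,0,0,0,0,0],[60,0,0,0,0,0,0]]'
python3 - <<'E'
from h import *
c,p,d=grab("wrist"); print("wrist, parts:"); parts(c,d,box=(.40,.62,.06,.44))
cv2.imwrite("pics/w2.png",p); A=ortho(c,p,.43,.59,.06,.43,.010)
m=np.array([[.5027,.3494],[.5075,.2796],[.5125,.2097],[.5171,.140]])
for x,y in m: cv2.drawMarker(A,(int((.43-y)*2000),int((.59-x)*2000)),(0,0,255),0,14)
cv2.imwrite("pics/o2.png",A)
# intended bay centres in a rack frame, and rack ridge check by viewing
c,p,d=grab("top"); print("top:"); parts(c,d,box=(.40,.62,.06,.44)); cv2.imwrite("pics/top2.png",p)
E
```

```text
time: 25.55
position: [0.5011, 0.342, 0.1126]
tcp_rot: [-0.0, 0.999, 0.035, -0.001]
contact_force: [1.4, 0.5, -1.0]
grip_width: 0.0524
time: 26.25
position: [0.4698, 0.2459, 0.2313]
tcp_rot: [-0.0, 0.999, 0.034, -0.001]
contact_force: [0.7, 0.6, 0.8]
grip_width: 0.0524
wrist, parts:
n586 mean [0.4997 0.3493 0.0311] ztop 0.0366 rect c [501.2 348.9] size [62.1 34.8] ang 4.1
n617 mean [0.5076 0.2779 0.025 ] ztop 0.0290 rect c [506.7 277.9] size [59.2 19.3] ang 4.3
n757 mean [0.5132 0.2097 0.038 ] ztop 0.0393 rect c [512.8 209. ] size [32.3 34.6] ang 3.7
n265 mean [0.5174 0.1414 0.0245] ztop 0.0252 rect c [517.3 140.8] size [20.  21.4] ang 5.6
n477 mean [0.4347 0.4308 0.0448] ztop 0.0561 rect c [431.1 432.4] size [28.4 14.7] ang 1.3
top:
n141 mean [0.5119 0.2024 0.0385] ztop 0.0416 rect c [512.2 203.1] size [32.9 23.2] ang 0.5
n68 mean [0.5181 0.1405 0.0262] ztop 0.0282 rect c [518.4 140.4] size [20.9 18.7] ang 2.2
```

View pics/o2.png

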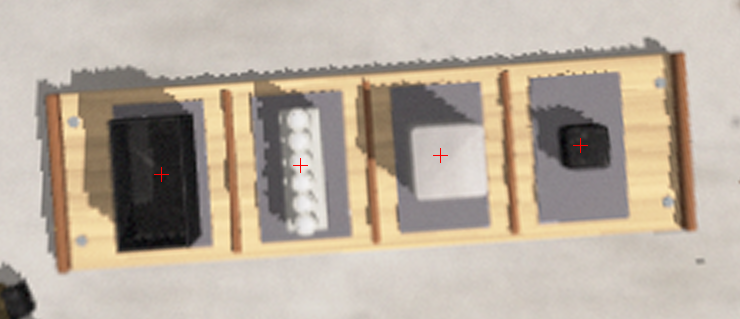

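View pics/top2.png

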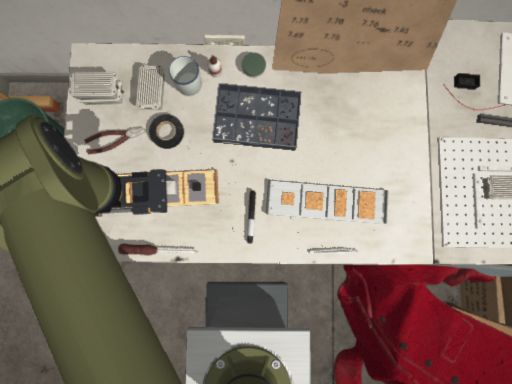

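The rectified wrist view shows, left to right, case (152,182), terminal (300,172), gauge (448,162) and plug (583,147). All stand upright and square on their mats, within about 2 mm of the bay centres marked. The top view shows the supply rack with only its cork pads left. The gripper is clear at z = 0.23, so I'm handing in.

```bash
python3 -c "
from bench import manip
print(manip.sign_off())"
```

```text
the job is handed in; nothing more can be done
None
```

All four parts are in the assembly rack in mirrored order and let go. From left to right it now holds case, terminal, gauge, plug (supply was plug, gauge, terminal, case). The job was handed in at about 26 s of the 106 s allowed; no verdict was reported.

- **Placement:** the last wrist-camera check put every part within about 2 mm of its bay centre, against a 12 mm limit. Yaws were 3.7–5.6°, against a rack yaw of about 3.9°.
- **Height and clearance:** top heights matched parts standing upright on the mats. The gripper was open and clear at z ≈ 0.23 m, and contact forces in the readings stayed below about 4 N.
- **Corrections on the way:** the plug was first gripped 5 mm too high and 5 mm off in x, so I regripped it before lifting.
- **Checks that were incomplete:**
  - The arm hid the left half of the rack in the final top view, including the case and terminal, so those two were confirmed by the wrist camera only.
  - The leftmost mat was partly in shadow in the first picture, so its x came from the line through the other three mats. The later wrist view agreed with it.

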